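Stack the vial tote on the loaded slide tote and dock them

ROBOT

A 6-joint arm with a two-finger parallel gripper is mounted at the origin on the work surface. World frame = base frame: x ahead of the robot, y to its left, z up, the work surface at z = 0. Lengths are in m, angles in rad, forces in N, time in s.
With the tool pointing down it reaches from about 0.25 to 0.725 m from the base axis. Payload 4 kg.
Tool frame: the origin (TCP) lies midway between the tips of the shut fingers; the grasp point (between the pads) lies 19 mm behind it; z points along the fingers, y is the direction in which the jaws open and shut (so a half turn about z gives the same grasp; the last joint's range is limited). The gripper opens to 85 mm and grips with 20 to 120 N. Pads are 22 mm wide; open, the fingers measure 114 mm over their backs; the gripper's body (76 mm by 85 mm) begins 54 mm behind the grasp point. The pads swing forward as they close: fully open they stand 13 mm farther back than shut.
Start: joints at [-1.324, 0.241, 0.005, 1.335, 0, 1.571], TCP at [0.122, -0.485, 0.231] pointing down, gripper open.
Joint ranges: [-2.72, 2.72], [-1.05, 1.87], [-1.09, 1.28], [-1.99, 2.15], [-1.42, 1.44], [-3.14, 3.14]. Speed limits (rad/s): [2.79, 2.79, 3.14, 3.14, 3.14, 3.14].

INTERFACE

Orientations are given as a unit quaternion [x, y, z, w].
In Python, from workcell import monitor, cams, order gives the robot as it stands.
- The arm moves only by the tool send_rows, never from a script. Its argument "moves" is a list of rows, each a list of 4 numbers: the shift along the tool's x, y, z as a fraction of full scale, then the turn about the tool's z as a fraction of full scale. A call has 1 to 20 rows; each row shifts and turns the commanded pose from where the row before left it, along the tool's axes as they then stand; what a row does not reach is not made up. Full scale, the value 1, is 100 cm for a shift and 0.1 rad for a turn. A row lasts 1/10 s, in which the tool goes at most 50 mm and 8.59 degrees, less where a joint would pass 70% of its speed; a pose out of reach is approached as far as the arm can. A call with a number of a shift or a turn outside -1 to 1 is refused whole. A call with a gripper value outside its range is refused whole. "claw" is the gripper's target within -1 to 1 (fully open at 1, half-way at 0, shut at -1), set as the call begins (left out, the last holds). The fingers move at their own pace and stop on an object; the grip force is fixed at half the most. Time passes only in rows, so rows that do not move let the fingers close. It gives the time, the measured TCP pose, the force and the opening at its end, in the units of the state.
- monitor.get_obs(): the state, without advancing time (a new reading comes with each control period).
- cams.camera(name): name is "scene" or "top"; returns (picture, depth): 480x640x3 uint8, blue, green, red; 480x640 float32, m along the optical axis (not along the pixel's ray), 0 where there is no reading.
- cams.camera_info(name): a dict with "intrinsics" (3x3 intrinsics, pixels), "T" (4x4, takes a point from camera to world coordinates). Camera axes: x right, y up, looking along -z (the intrinsics and any distortion apply to the point x, -y, -z); pixel columns grow to the right and rows downward; lengths in m; the calibration is good to about 2 mm. A picture is of the moment at which its call begins. camera_info takes no time and is no camera call.
- order.job_done(): hands the job in, once; it reports no verdict.
The state is a dict: "clock": time; "joint_pos": joint angles; "joint_vel": joint speeds; "tau": joint torques, N m; "eef_pos": TCP position; "tool_rot": TCP orientation; "ft_force": force on the tool from outside, world axes, zero at the start; "ft_torque": the same for the moment, N m; "grip_width": finger opening in m.
Only numpy, scipy, OpenCV 4.12 (cv2) and the standard library are available. Lean on these libraries where they do the work, as an engineer would, in place of code of your own. Each camera call takes 0.05 s, during which the arm holds its last target.

TASK

Turn the turntable half a turn by its post so that the vial tote standing on it faces the other way round. Then lift the vial tote over to the dock and set it down, gently and without dropping it, stacked on the tote that holds the slide boxes (notched ends opposite, so that it rides on the rim and does not nest), and finally push that stack along its lane until the lower tote is fully home against the end stop. Leave the empty tote and everything else where it stands.

Things in the scene. Friction and masses are not known exactly. Their poses are not given: they have to be found in the camera images.
- tote_mid (a point): Centre, 30 mm over the underside, of the vial tote to be moved, which starts on the turntable: grey stack-nest tote 132 mm long (its x), 56 mm wide (y), 60 mm high (z up), 0.15 to 0.31 kg, open on top, five amber vials with white caps in a row inside, caps 14 mm below the rim. Long walls vertical from 20 mm up to the rim, 4 mm thick; grip across them, plain from x = -18 to +38 mm.
- tote_notch (a point): Point on the vial tote's notched (+x) end, outer face, 66 mm from its centre, same height. This end wall has a 26 mm wide, 20 mm deep notch in its top edge; the other end is plain. Each long wall has two 14 mm wide slots open at the top, at x = +45 and -25 mm.
- tote: Vial tote, origin under its centre at the underside. Its foot (lowest 20 mm) is narrower, 116 x 44 mm, with sloped lower edges and four lugs, 58 mm over all, undersides 10 mm up, at x = +45 and -25 mm. Put on another tote the same way round, lugs drop into its slots (nests); half a turn round, lugs rest on its rim (stacks) and the foot enters its mouth, with 4 mm play endways, 2 mm sideways.
- platter (a joint): Angle of the turntable's platter in rad, positive counter-clockwise seen from above, starts within 0.25 of 0; turns with light friction (about 0.06 N m) up to 3.7 either way and stays where it is left.
- platter_centre (a point): Centre of the turntable: a point on its axis at the top of the platter's rubber mat, 28 mm over the bench. The platter is an aluminium disc of 244 mm diameter on a dark base; this point does not turn with it.
- post (a point): Grip point on the turntable's upright post: black, round, 15 mm in diameter, standing on the platter 104 mm from the axis and turning with it. Its top is 101 mm over the bench; this point lies on its axis 20 mm below the top. At joint angle 0 it is on the left (+y) side.
- base_mid (a point): Centre (half-way up) of the loaded tote that is to carry the vial tote, in one of the dock's two lanes: same make and size, 0.24 to 0.48 kg, four white slide boxes inside (tops 22 mm below the rim). Its plain (-x) end faces the robot, its notched (+x) end the end stop, about 100 mm away at the start. A tote stacked on it has its centre 50 mm over this one.
- base: The loaded tote, origin under its centre at the underside, 6 mm over the bench; axes as for the vial tote.
- base_notch (a point): Point on the loaded tote's notched (+x) end, outer face, 66 mm from its centre, same height.
- spare_mid (a point): Centre (half-way up) of the empty tote, same make and size, in the dock's other lane. Not to be disturbed.
- spare: The empty tote, origin under its centre at the underside.
- home_line (a point): Middle of the near face of the dock's end stop (white bar, top 46 mm over the bench); x points along the lanes towards the stop, y across to the left. The dock is a fixed aluminium plate 270 x 210 x 6 mm with three white rails along x, tops 26 mm over the bench, and two lanes 70 mm wide, centred at y = +50 and -50 mm. A tote is home when its notched end touches the stop.
- dish_c (a point): Centre of a glass dish, 94 mm in diameter, 19 mm high. Bystander.
- oil_c (a point): Centre of an amber oil bottle, 44 mm in diameter, 85 mm high. Bystander.
- beaker_c (a point): Centre of a glass beaker, 72 mm in diameter, 90 mm high. Bystander.
- jar_c (a point): Centre of a glass staining jar, 60 x 70 x 95 mm. Bystander.
- mailer_c (a point): Centre of a white slide mailer lying flat, 85 x 35 x 12 mm. Bystander.
There are look-alikes about, which are no part of the job. Leave any purple look-alike of the part that bears platter alone.

How it is judged:
On the way, in this order (a step that is already met when the one before it is completed fails the run):
1. the turntable stands half a turn from where it was (within about 0.5 rad) with the vial tote still on it ((value of joint platter above 2.6 rad or value of joint platter below -2.6 rad) and horizontal distance between tote_mid and platter_centre below 0.04 m and z of tote_mid in the frame of platter_centre below 0.036 m), for 0.1 s.
2. the vial tote is stacked upright on the loaded tote, notched ends opposite, lugs on the rim (x of tote_mid in the frame of base_mid between -0.01 and 0.01 m and y of tote_mid in the frame of base_mid between -0.006 and 0.006 m and z of tote_mid in the frame of base_mid between 0.046 and 0.056 m and x of tote_notch in the frame of base_mid below -0.05 m and angle between tote_mid's own z axis and vertical below 0.06 rad), for 0.2 s.
3. the stack is home: the loaded tote's notched end within 6 mm of the end stop, the vial tote still stacked on it (all of step 2 and x of base_notch in the frame of home_line above -0.006 m), for 0.2 s.
At the end, for the whole second after the job is handed in: The vial tote sits upright on the loaded tote, notched ends opposite, its centre 46 to 56 mm above the loaded tote's centre and within 10 mm endways and 6 mm sideways of it; the loaded tote's notched end is within 6 mm of the end stop (all of step 3); the robot touches nothing.
It fails at once if the vial tote is dropped: free of the fingers while about 20 mm or more above its stacked height (contact force between the fingers and tote below 0.05 N and height (world z) of tote_mid above 0.107 m).
It fails at once if the vial tote is slammed onto the loaded tote (contact over 60 N) (contact force between tote and base above 60 N).
It fails at once if the vial tote goes on or in the empty tote (over 3 N) (contact force between tote and spare above 3 N).
It fails at once if the empty tote, dish, oil bottle, beaker, staining jar or slide mailer is moved by more than 25 mm (distance of any of spare_mid, dish_c, oil_c, beaker_c, jar_c, mailer_c from where it was at the start of the episode above 0.025 m).
It also fails if it takes over 64 s, if anything falls off the work surface, if the arm or the gripper's body presses on something with over 40 N, if the wrist force passes 120 N, or if a joint passes its speed limit or range.

## Working session

There is one attempt and no reset: what is moved stays moved. The work goes in short steps, Python scripts to look and compute and a tool call to move; the robot and the scene stay as the last step left them, time stands still between calls to the robot, and variables do not carry over. Pictures are saved under pics/ and viewed, and the job is handed in when it is done.

Besides the shell and the picture viewer there is one more tool, called after ">>>" as name(argument=value, ...), one argument or row to a line, values as JSON. send_rows: Moves the arm, as the interface text tells. Its arguments: {"type":"object","properties":{"moves":{"type":"array","items":{"type":"array","items":{"type":"number","minimum":-1,"maximum":1}}},"claw":{"type":"number"}},"required":["moves"]}

```bash
ls; mkdir -p pics
python3 - <<'E'
from workcell import monitor, cams
import cv2,numpy as np
o=monitor.get_obs()
print({k:np.round(v,3).tolist() for k,v in o.items()})
for n in("scene","top"):
    p,d=cams.camera(n); cv2.imwrite(f"pics/{n}0.png",p); np.save(f"pics/{n}0.npy",d)
    i=cams.camera_info(n); print(n,np.round(i["intrinsics"],2).tolist(),np.round(i["T"],4).tolist(), i.keys())
E
```

```text
pics
{'clock': 0.0, 'joint_pos': [-1.324, 0.241, 0.004, 1.335, -0.0, 1.571], 'joint_vel': [-0.002, -0.0, 0.0, 0.001, -0.003, -0.0], 'tau': [0.002, -37.232, 25.241, 0.017, 0.0, 0.0], 'eef_pos': [0.122, -0.484, 0.23], 'tool_rot': [0.992, 0.123, -0.0, -0.001], 'ft_force': [0.209, -0.568, 0.042], 'ft_torque': [0.008, 0.0, -0.007], 'grip_width': 0.086}
scene [[435.49, 0.0, 321.36], [0.0, 435.49, 236.92], [0.0, 0.0, 1.0]] [[0.8587, -0.331, 0.3913, 0.9327], [0.5121, 0.5864, -0.6276, -0.612], [-0.0217, 0.7393, 0.6731, 0.7742], [0.0, 0.0, 0.0, 1.0]] dict_keys(['intrinsics', 'T'])
top [[522.27, 0.0, 318.18], [0.0, 522.27, 238.08], [0.0, 0.0, 1.0]] [[0.0227, 0.9947, -0.1006, 0.4092], [-0.9997, 0.0236, 0.0072, 0.0362], [0.0096, 0.1004, 0.9949, 1.3402], [0.0, 0.0, 0.0, 1.0]] dict_keys(['intrinsics', 'T'])
```

View pics/scene0.png

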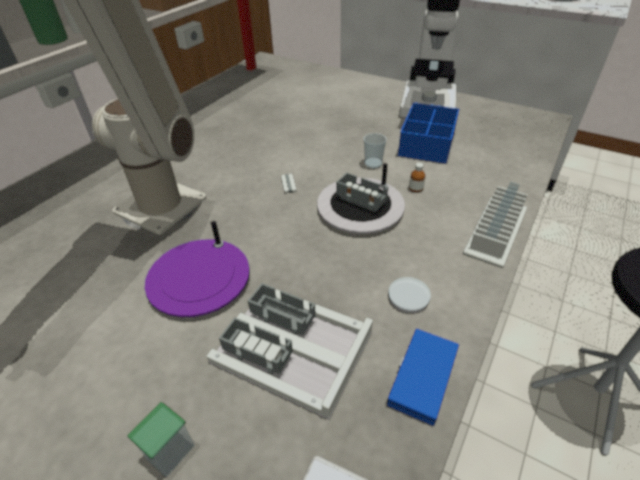

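View pics/top0.png

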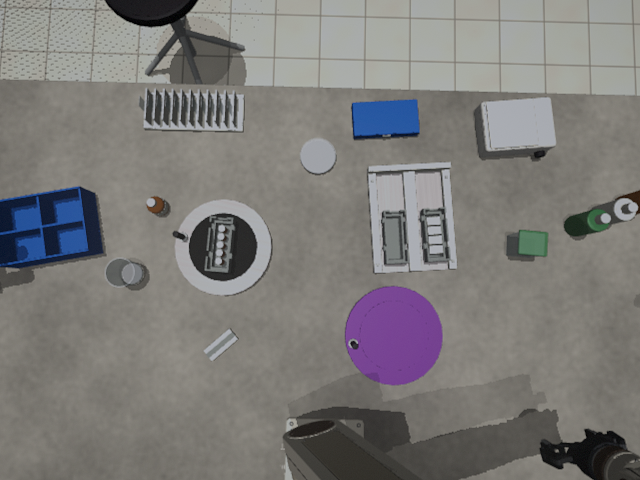

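The top view shows the silver turntable at (223,247) with the vial tote at (220,243) and its post at (180,236). In the dock, the slide-box tote is at (433,234) and the empty tote at (394,238). Possible mix-ups are the purple turntable (393,335) with its post (353,344), which is excluded, and the empty tote (394,238), which has no boxes. I'll check the choice in close crops.

Run:
```python
import cv2,numpy as np
p=cv2.imread("pics/top0.png")
a=cv2.resize(p[190:305,165:285],None,fx=6,fy=5.2,interpolation=cv2.INTER_CUBIC);a=cv2.resize(p[195:300,170:280],(400,382),interpolation=cv2.INTER_CUBIC)
b=cv2.resize(p[155:280,360:465],(400,476),interpolation=cv2.INTER_CUBIC)
c=np.zeros((476,800,3),np.uint8);c[:382,:400]=a;c[:,400:]=b
cv2.imwrite("pics/crop0.png",c)
s=cv2.imread("pics/scene0.png")
a=cv2.resize(s[150:240,305:425],(480,360),interpolation=cv2.INTER_CUBIC)
cv2.imwrite("pics/crop1.png",a)
```

```text
(no output)
```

View pics/crop0.png

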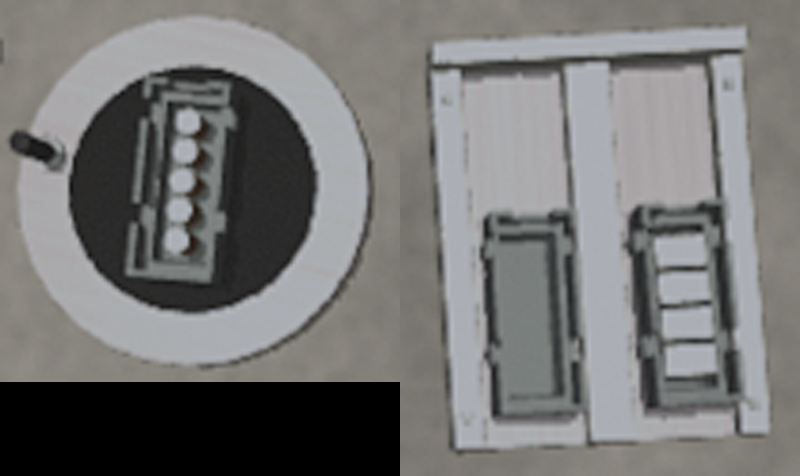

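View pics/crop1.png

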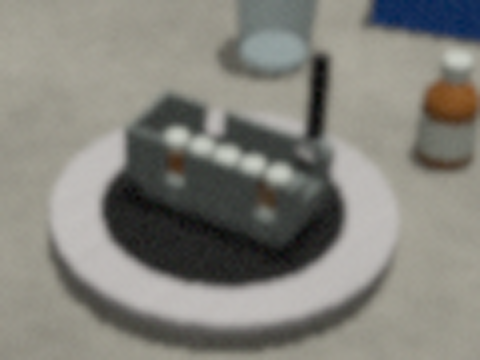

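The crops confirm it: the vial tote's notched end points up (+x), the slide-box tote is the right-hand one in the dock, and the post is on the left. Next I measure with depth and rays.

```bash
cat > h.py <<'E'
import numpy as np,cv2
from workcell import cams
def cloud(n,d):
    i=cams.camera_info(n);K=i["intrinsics"];T=i["T"]
    v,u=np.mgrid[:480,:640]
    c=np.stack([(u-K[0,2])/K[0,0]*d,-(v-K[1,2])/K[1,1]*d,-d,np.ones_like(d)],-1)
    return (c@T.T)[...,:3]
def ray(n,u,v,z):
    i=cams.camera_info(n);K=i["intrinsics"];T=i["T"]
    r=T[:3,:3]@np.array([(u-K[0,2])/K[0,0],-(v-K[1,2])/K[1,1],-1]);o=T[:3,3]
    return o+r*(z-o[2])/r[2]
def proj(n,P):
    i=cams.camera_info(n);K=i["intrinsics"];T=i["T"]
    c=np.linalg.inv(T)@np.append(P,1);return K[0,0]*c[0]/-c[2]+K[0,2],-K[1,1]*c[1]/-c[2]+K[1,2]
E
python3 - <<'E'
from h import *
d=np.load("pics/top0.npy");P=cloud("top",d);z=P[...,2]
print("bench",np.median(z[300:330,260:320]))
def rect(u0,u1,v0,v1,z0,z1,nm):
    m=np.zeros(z.shape,bool);m[v0:v1,u0:u1]=1;m&=(z>z0)&(z<z1)
    q=P[m];print(nm,len(q),"z",np.percentile(q[:,2],[5,50,95]).round(4) if len(q) else 0)
    if len(q): 
        r=cv2.minAreaRect(q[:,:2].astype(np.float32)*1000);print("  rect",np.round(r[0],1),np.round(r[1],1),round(r[2],1))
rect(195,245,205,285,.080,.096,"vial rim")
rect(380,410,200,275,.057,.075,"spare rim")
rect(415,450,200,275,.057,.075,"base rim")
rect(170,190,225,245,.085,.11,"post")
rect(170,280,195,300,.02,.036,"platter")
rect(364,460,158,175,.038,.054,"stop")
rect(364,460,160,276,.018,.036,"rails")
p=cv2.imread("pics/top0.png")
# platter ellipse centre: light-colour mask
m=np.zeros(z.shape,np.uint8);m[190:305,165:285]=1
m=((m>0)&(p.min(2)>140)).astype(np.uint8)
c=max(cv2.findContours(m,0,2)[0],key=cv2.contourArea);e=cv2.fitEllipse(cv2.convexHull(c));print("ell",e,ray("top",*e[0],.024))
E
```

```text
bench 0.00032344505416137537
vial rim 256 z [0.0816 0.088  0.0925]
  rect [515.5 265.3] [ 57.6 131.7] 86.6
spare rim 244 z [0.059  0.066  0.0709]
  rect [ 546.2 -164.7] [131.9  56.9] 3.8
base rim 260 z [0.0585 0.0654 0.0701]
  rect [ 554.6 -264.6] [132.1  58.3] 5.6
post 40 z [0.088  0.1004 0.105 ]
  rect [536.4 367.4] [13.5 14. ] 35.1
platter 6041 z [0.0225 0.0272 0.0323]
  rect [513.6 265.9] [241.5 242. ] 19.2
stop 524 z [0.04   0.0462 0.0509]
  rect [ 726.8 -200.9] [ 17.2 210.5] 4.2
rails 3359 z [0.0212 0.0268 0.0343]
  rect [ 596.1 -211.2] [262.7 211.2] 4.4
ell ((222.3195037841797, 246.7890167236328), (95.2444839477539, 96.97213745117188), 49.45869445800781) [0.51443253 0.26800263 0.024     ]
```

>>> send_rows(
  moves=[
    [0,0,0,-0.92],
    [0,0,0,-0.92],
    [0,0,0,-0.92],
    [0,0,0,-0.92],
    [0,0,0,-0.92],
    [0,0,0,-0.92],
    [0,0,0,-0.92],
    [0,0,0,-0.92],
    [0,0,0,-0.92],
    [0,0,0,-0.92],
    [0,0,0,-0.92],
    [0,0,0,-0.92],
    [0.02,0.005,0,0],
    [0.04,0.01,0,0],
    [0.04,0.01,0,0],
  ],
  claw=1,
)

```text
clock: 1.6
eef_pos: [0.1684, -0.3916, 0.2305]
tool_rot: [0.781, 0.625, 0.0, -0.001]
ft_force: [0.9, 0.4, -0.8]
grip_width: 0.0854
```

```bash
cat >> h.py <<'E'
def togo(x,y,z,az=None):
    "remaining shift in tool axes (m) and tool-z turn to bring the TCP to x,y,z with tool y at azimuth az (deg)"
    from workcell import monitor
    from scipy.spatial.transform import Rotation as R
    o=monitor.get_obs();r=R.from_quat(o["tool_rot"]).as_matrix()
    s=r.T@(np.array([x,y,z])-o["eef_pos"]);a=np.degrees(np.arctan2(r[1,1],r[0,1]))
    print("clk",round(float(o["clock"]),2),"tcp",np.round(o["eef_pos"],4),"az_y",round(a,2),"q",np.round(o["joint_pos"],2),"F",np.round(o["ft_force"],1),"grip",round(float(o["grip_width"]),4))
    print("shift",np.round(s,4),"turn rad", None if az is None else round(-np.radians((az-a+180)%360-180),4))
E
python3 -c "
from h import *
togo(.5364,.3674,.231,-12.5)"
```

```text
clk 1.6 tcp [ 0.1684 -0.3916  0.2305] az_y -12.71 q [-1.16  0.1  -0.17  1.3   0.    0.63] F [ 0.9  0.4 -0.8] grip 0.0854
shift [8.214e-01 1.920e-01 5.000e-04] turn rad -0.0036
```

>>> send_rows(
  moves=[
    [0.041,0.0096,0,0],
    [0.041,0.0096,0,0],
    [0.041,0.0096,0,0],
    [0.041,0.0096,0,0],
    [0.041,0.0096,0,0],
    [0.041,0.0096,0,0],
    [0.041,0.0096,0,0],
    [0.041,0.0096,0,0],
    [0.041,0.0096,0,0],
    [0.041,0.0096,0,0],
    [0.041,0.0096,0,0],
    [0.041,0.0096,0,0],
    [0.041,0.0096,0,0],
    [0.041,0.0096,0,0],
    [0.041,0.0096,0,0],
    [0.041,0.0096,0,0],
    [0.041,0.0096,0,0],
    [0.041,0.0096,0,0],
    [0.04,0.009,0,0],
    [0.03,0.008,0,0],
  ],
)

```text
clock: 3.6
eef_pos: [0.5301, 0.3566, 0.2301]
tool_rot: [0.78, 0.626, -0.001, -0.0]
ft_force: [0.8, -0.1, 1.2]
grip_width: 0.0855
```

```bash
python3 -c "
from h import *
togo(.5364,.3674,.062,-12.5)"
```

```text
clk 3.6 tcp [0.5301 0.3566 0.2301] az_y -12.53 q [0.59 0.53 0.43 1.47 0.   2.38] F [ 0.8 -0.1  1.2] grip 0.0855
shift [0.012  0.0039 0.1681] turn rad -0.0005
```

>>> send_rows(
  moves=[
    [0.006,0.002,0,0],
    [0,0,0,0],
    [0,0,0,0],
  ],
)

```text
clock: 3.9
eef_pos: [0.5327, 0.3589, 0.2308]
tool_rot: [0.781, 0.625, -0.001, 0.0]
ft_force: [0.2, 0.6, 0.7]
grip_width: 0.0851
```

```bash
python3 -c "
from h import *
togo(.5364,.3674,.060,-12.5)"
```

```text
clk 3.9 tcp [0.5327 0.3589 0.2308] az_y -12.63 q [ 0.59  0.54  0.44  1.48 -0.    2.38] F [0.2 0.6 0.7] grip 0.0851
shift [0.0094 0.0019 0.1708] turn rad -0.0023
```

>>> send_rows(
  moves=[
    [0.0095,0.002,0,0],
    [0,0,0.02,0],
    [0,0,0.03,0],
    [0,0,0.03,0],
    [0,0,0.03,0],
    [0,0,0.03,0],
    [0,0,0.02,0],
    [0,0,0.01,0],
    [0,0,0,0],
    [0,0,0,0],
  ],
)

```text
clock: 4.9
eef_pos: [0.5378, 0.3685, 0.0628]
tool_rot: [0.781, 0.625, 0.001, 0.0]
ft_force: [0.3, -0.6, 0.9]
grip_width: 0.0856
```

```bash
python3 -c "
from h import *
togo(.5364,.3674,.060,-12.5)
p,d=cams.camera('scene');cv2.imwrite('pics/s1.png',cv2.resize(p[100:260,270:480],(788,600)))"
```

```text
clk 4.9 tcp [0.5378 0.3685 0.0628] az_y -12.65 q [ 0.6   0.65  0.19  1.11 -0.    2.39] F [ 0.3 -0.6  0.9] grip 0.0856
shift [-0.0014 -0.0012  0.0028] turn rad -0.0026
```

View pics/s1.png

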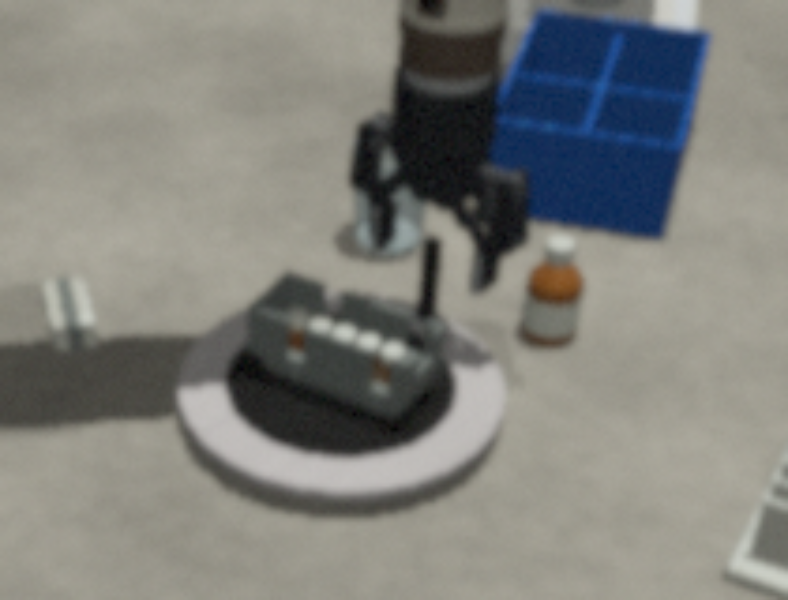

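The jaws straddle the post, which is at crop pixel (430,275) between fingers at (385,215) and (490,245). I'll close to a loose cage.

>>> send_rows(
  moves=[
    [-0.001,-0.001,0.002,0],
    [0,0,0,0],
    [0,0,0,0],
    [0,0,0,0],
    [0,0,0,0],
    [0,0,0,0],
    [0,0,0,0],
    [0,0,0,0],
  ],
  claw=-0.54,
)

```text
clock: 5.75
eef_pos: [0.536, 0.3679, 0.0592]
tool_rot: [0.78, 0.625, -0.0, 0.0]
ft_force: [0.2, 0.0, -0.1]
grip_width: 0.0196
```

>>> send_rows(
  moves=[
    [-0.00033,-0.0083,0,-0.8],
    [-0.00033,-0.0083,0,-0.8],
    [-0.00033,-0.0083,0,-0.8],
    [-0.00033,-0.0083,0,-0.8],
    [-0.00033,-0.0083,0,-0.8],
    [-0.00033,-0.0083,0,-0.8],
    [-0.00033,-0.0083,0,-0.8],
    [-0.00033,-0.0083,0,-0.8],
    [-0.00033,-0.0083,0,-0.8],
    [-0.00033,-0.0083,0,-0.8],
  ],
)

```text
clock: 6.75
eef_pos: [0.4565, 0.3534, 0.0595]
tool_rot: [0.474, 0.881, 0.0, 0.0]
ft_force: [0.8, 0.2, 0.5]
grip_width: 0.0195
```

```bash
python3 -c "
from h import *
# expected post after 0.8 rad
c=np.array([.514,.2667]);v=np.array([.536,.3679])-c;a=.8
e=c+[v[0]*np.cos(a)-v[1]*np.sin(a),v[0]*np.sin(a)+v[1]*np.cos(a)];print(e)
togo(*e,.060,-12.6+np.degrees(a))
p,d=cams.camera('top');cv2.imwrite('pics/t2.png',cv2.resize(p[170:330,140:340],(750,600)))"
```

```text
[0.45673111 0.35298855]
clk 6.75 tcp [0.4565 0.3534 0.0595] az_y 33.42 q [ 0.66  0.52 -0.06  1.   -0.    1.65] F [0.8 0.2 0.5] grip 0.0195
shift [-0.0005 -0.0001 -0.0005] turn rad 0.0032
```

View pics/t2.png

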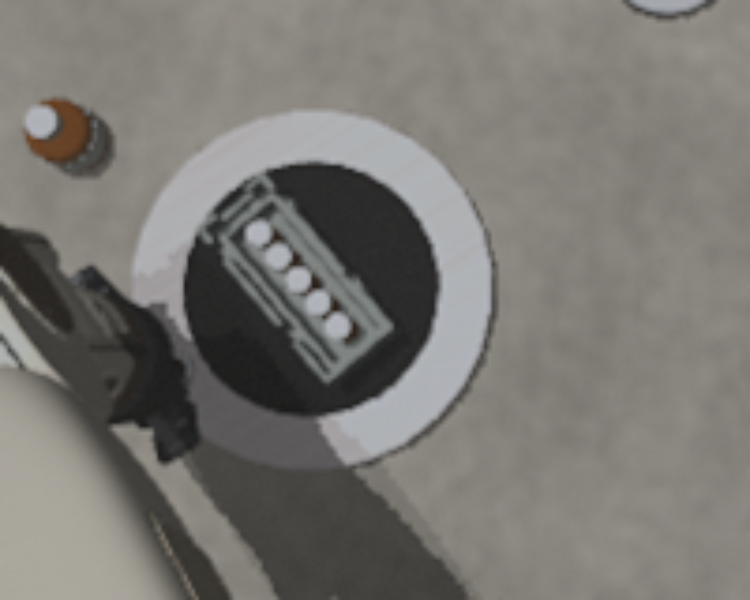

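The platter is turning counter-clockwise with the tote on it: the notched end is at crop (235,215) and forces are low. Continuing.

>>> send_rows(
  moves=[
    [-0.00033,-0.0083,0,-0.8],
    [-0.00033,-0.0083,0,-0.8],
    [-0.00033,-0.0083,0,-0.8],
    [-0.00033,-0.0083,0,-0.8],
    [-0.00033,-0.0083,0,-0.8],
    [-0.00033,-0.0083,0,-0.8],
    [-0.00033,-0.0083,0,-0.8],
    [-0.00033,-0.0083,0,-0.8],
    [-0.00033,-0.0083,0,-0.8],
    [-0.00033,-0.0083,0,-0.8],
    [-0.00033,-0.0083,0,-0.8],
    [-0.00033,-0.0083,0,-0.8],
    [-0.00033,-0.0083,0,-0.8],
    [-0.00033,-0.0083,0,-0.8],
    [-0.00033,-0.0083,0,-0.8],
  ],
)

```text
clock: 8.3
eef_pos: [0.412, 0.2451, 0.0596]
tool_rot: [-0.105, 0.994, 0.0, 0.0]
ft_force: [0.4, 0.7, 0.4]
grip_width: 0.0198
```

```bash
python3 -c "
from h import *
c=np.array([.514,.2667]);v=np.array([.536,.3679])-c;a=2.0
e=c+[v[0]*np.cos(a)-v[1]*np.sin(a),v[0]*np.sin(a)+v[1]*np.cos(a)];print(e)
togo(*e,.060,-12.6+np.degrees(a))"
```

```text
[0.41282387 0.24459048]
clk 8.3 tcp [0.412  0.2451 0.0596] az_y 102.11 q [ 0.54  0.35 -0.33  0.89  0.    0.33] F [0.4 0.7 0.4] grip 0.0198
shift [-0.0007 -0.0007 -0.0004] turn rad 0.002
```

>>> send_rows(
  moves=[
    [-0.00033,-0.0083,0,-0.8],
    [-0.00033,-0.0083,0,-0.8],
    [-0.00033,-0.0083,0,-0.8],
    [-0.00033,-0.0083,0,-0.8],
    [-0.00033,-0.0083,0,-0.8],
    [-0.00033,-0.0083,0,-0.8],
    [-0.00033,-0.0083,0,-0.8],
    [-0.00033,-0.0083,0,-0.8],
    [-0.00033,-0.0083,0,-0.8],
    [-0.00033,-0.0083,0,-0.8],
    [-0.00033,-0.0083,0,-0.8],
    [-0.00033,-0.0083,0,-0.8],
    [-0.00033,-0.0083,0,-0.8],
    [-0.0001,-0.004,0,-0.4],
    [0,0,0,0],
  ],
)

```text
clock: 9.8
eef_pos: [0.4851, 0.1668, 0.0594]
tool_rot: [-0.6, 0.8, -0.0, 0.0]
ft_force: [-0.1, 0.2, -1.0]
grip_width: 0.0199
```

```bash
python3 -c "
from h import *
c=np.array([.514,.2667]);v=np.array([.536,.3679])-c;a=3.08
e=c+[v[0]*np.cos(a)-v[1]*np.sin(a),v[0]*np.sin(a)+v[1]*np.cos(a)];print(e)
togo(*e,.060,-12.6+np.degrees(a))
p,d=cams.camera('top');cv2.imwrite('pics/t3.png',cv2.resize(p[170:330,140:340],(750,600)))"
```

```text
[0.48581248 0.16704608]
clk 9.8 tcp [0.4851 0.1668 0.0594] az_y 163.76 q [ 0.33  0.41 -0.24  0.92  0.   -0.96] F [-0.1  0.2 -1. ] grip 0.0199
shift [-0.0005 -0.0006 -0.0006] turn rad -0.002
```

View pics/t3.png

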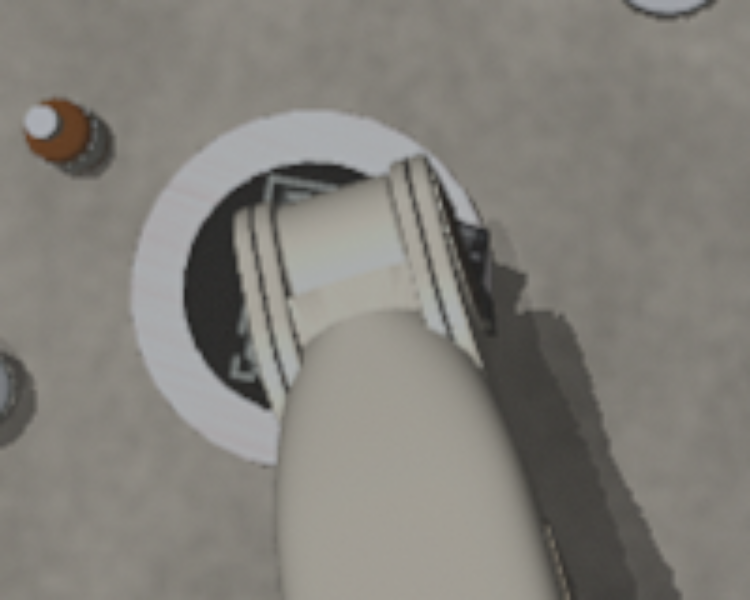

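>>> send_rows(
  moves=[
    [0,0,0,0],
    [0,0,0,0],
    [0,0,0,0],
    [0,0,-0.01,0],
    [0,0,-0.03,0],
    [0,0,-0.04,0],
    [0,0,-0.04,0],
    [0,0,-0.04,0],
    [0,0,-0.01,0],
  ],
  claw=1,
)

```text
clock: 10.75
eef_pos: [0.4867, 0.1677, 0.2354]
tool_rot: [-0.601, 0.799, -0.002, 0.005]
ft_force: [-0.1, 0.7, 0.5]
grip_width: 0.0854
```

```bash
python3 -c "
from h import *
togo(.40,.0,.23,90)"
```

```text
clk 10.75 tcp [0.4867 0.1677 0.2354] az_y 163.86 q [ 0.33  0.26  0.04  1.34  0.   -0.96] F [-0.1  0.7  0.5] grip 0.0854
shift [0.1852 0.0367 0.004 ] turn rad 1.2891
```

>>> send_rows(
  moves=[
    [0.02,0.005,0,0],
    [0.04,0.01,0,0],
    [0.04,0.01,0,0],
    [0.04,0.01,0,0],
    [0.035,0,0,0],
    [0,0,0,1],
    [0,0,0,1],
    [0,0,0,1],
    [0,0,0,1],
    [0,0,0,1],
    [0,0,0,1],
    [0,0,0,1],
    [0,0,0,1],
    [0,0,0,1],
    [0,0,0,1],
    [0,0,0,1],
    [0,0,0,1],
    [0,0,0,1],
  ],
)

```text
clock: 12.55
eef_pos: [0.4016, 0.0085, 0.2292]
tool_rot: [0.008, 1.0, -0.0, -0.0]
ft_force: [0.2, 0.6, 0.2]
grip_width: 0.0856
```

```bash
cat > meas.py <<'E'
from h import *
import sys
def rect(P,p,u0,u1,v0,v1,z0,z1,nm):
    z=P[...,2]
    m=np.zeros(z.shape,bool);m[v0:v1,u0:u1]=1;m&=(z>z0)&(z<z1)
    q=P[m];print(nm,len(q),"z",np.percentile(q[:,2],[5,50,95]).round(4) if len(q) else 0)
    if len(q)>5:
        r=cv2.minAreaRect(q[:,:2].astype(np.float32)*1000);print("  rect",np.round(r[0],1),np.round(r[1],1),round(r[2],1))
def caps(P,p,u0,u1,v0,v1,zc):
    m=(p.min(2)[v0:v1,u0:u1]>150).astype(np.uint8)
    n,l,s,c=cv2.connectedComponentsWithStats(m)
    C=[ray("top",c[i][0]+u0,c[i][1]+v0,zc)[:2] for i in range(1,n) if 12<s[i][4]<120]
    C=np.array(C)*1000;C=C[np.argsort(C[:,0])];print("caps",C.round(1).tolist(),"mean",C.mean(0).round(1))
    vx,vy,_,_=cv2.fitLine(C.astype(np.float32),2,0,.01,.01).ravel();print(" yaw",np.degrees(np.arctan2(vy,vx)))
E
python3 - <<'E'
from meas import *
togo(.40,.0,.23,90)
p,d=cams.camera('top');cv2.imwrite('pics/t4.png',p);np.save('pics/t4.npy',d)
cv2.imwrite('pics/t4c.png',cv2.resize(p[190:310,160:290],(650,600),interpolation=cv2.INTER_CUBIC))
P=cloud('top',d)
rect(P,p,195,260,200,290,.080,.096,"rim")
rect(P,p,240,285,230,290,.088,.11,"post")
E
```

```text
clk 12.55 tcp [0.4016 0.0085 0.2292] az_y 89.14 q [ 0.02  0.05 -0.23  1.29 -0.    0.04] F [0.2 0.6 0.2] grip 0.0856
shift [ 0.0015 -0.0085 -0.0008] turn rad -0.015
rim 262 z [0.0811 0.0878 0.0925]
  rect [507.8 231.8] [128.6 132.4] 82.2
post 32 z [0.0962 0.1002 0.1048]
  rect [482.4 166.4] [14.2 11.6] 45.7
```

View pics/t4c.png

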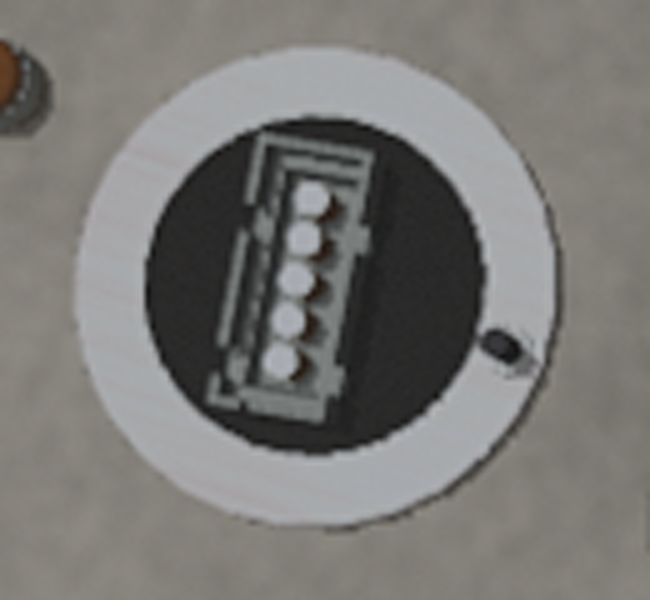

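The tote now has its notched end at the bottom (crop (270,410)) and the post is on the right at (500,348), which puts the joint at about 2.84 rad. I'll remeasure the rim with the post left out.

Run:
```python
from meas import *
p=cv2.imread('pics/t4.png');P=cloud('top',np.load('pics/t4.npy'))
rect(P,p,195,245,200,290,.080,.096,"rim")
rect(P,p,195,245,200,290,.083,.093,"rim")
rect(P,p,195,245,200,255,.080,.096,"rim upper")
caps(P,p,211,230,220,268,.074)
# raw colour points at rim
m=(P[...,2]>.082)&(P[...,2]<.094);m[:,:195]=0;m[:,245:]=0;m[:200]=0;m[290:]=0
q=P[m][:,:2]*1000
for a in range(-20,5,1):
    t=np.radians(a);R=np.array([[np.cos(t),np.sin(t)],[-np.sin(t),np.cos(t)]]);r=q@R.T
    e=np.percentile(r,[1,99],axis=0);print(a,(e[1]-e[0]).round(1),(R.T@e.mean(0)).round(1))
```

```text
rim 261 z [0.0811 0.0878 0.0924]
  rect [512.7 267.2] [ 57.6 132.2] 81.8
rim 219 z [0.0843 0.088  0.0918]
  rect [512.7 267.2] [ 57.6 132.2] 81.8
rim upper 181 z [0.0813 0.0879 0.0924]
  rect [532.6 264.3] [57.6 92. ] 81.8
caps [[474.2, 274.0], [493.8, 270.9], [513.4, 268.2], [533.3, 264.9], [553.1, 262.1]] mean [513.6 268. ]
 yaw -8.612744
-20 [135.   77.8] [512.5 267.1]
-19 [134.7  75.9] [512.5 267.1]
-18 [134.4  74. ] [512.5 267.1]
-17 [134.   72.1] [512.5 267.1]
-16 [133.6  70.2] [512.5 267.1]
-15 [133.3  68.2] [512.5 267.1]
-14 [133.   66.3] [512.6 267. ]
-13 [132.5  64.3] [512.6 267. ]
-12 [132.   62.4] [512.5 267.1]
-11 [131.3  60.7] [512.6 267.2]
-10 [130.8  58.9] [512.7 267.2]
-9 [130.7  57.4] [512.5 267.1]
-8 [130.9  56.7] [512.5 267.1]
-7 [131.3  57.6] [512.6 267. ]
-6 [131.8  59.2] [512.6 266.9]
-5 [132.4  61.1] [512.5 266.9]
-4 [133.  63.] [512.5 266.8]
-3 [133.5  64.8] [512.5 266.8]
-2 [133.9  66.7] [512.4 266.8]
-1 [134.4  68.6] [512.4 266.8]
0 [134.9  70.5] [512.4 266.7]
1 [135.3  72.4] [512.4 266.7]
2 [135.7  74.2] [512.4 266.7]
3 [136.1  76. ] [512.4 266.6]
4 [136.4  77.9] [512.4 266.6]
```

```bash
python3 -c "
from h import *
togo(.5087,.2679,.17,81.7)"
```

```text
clk 12.6 tcp [0.4016 0.0085 0.2292] az_y 89.0 q [ 0.02  0.05 -0.23  1.29 -0.    0.04] F [-0.6  0.5 -0.3] grip 0.0857
shift [-0.1025  0.2613  0.0592] turn rad 0.1274
```

>>> send_rows(
  moves=[
    [-0.01,0.026,0,0],
    [-0.015,0.039,0,0],
    [-0.015,0.039,0,0],
    [-0.015,0.039,0,0],
    [-0.015,0.039,0,0],
    [-0.015,0.039,0,0],
    [-0.012,0.027,0,0],
    [-0.006,0.013,0,0],
    [0,0,0.02,0.6],
    [0,0,0.03,0.67],
    [0,0,0.01,0],
    [0,0,0,0],
  ],
)

```text
clock: 13.8
eef_pos: [0.5063, 0.2675, 0.1673]
tool_rot: [0.068, 0.998, -0.001, -0.002]
ft_force: [0.2, -0.0, 0.1]
grip_width: 0.0857
```

```bash
python3 -c "
from h import *
togo(.5087,.2679,.046,81.7)"
```

```text
clk 13.8 tcp [0.5063 0.2675 0.1673] az_y 82.23 q [0.49 0.42 0.09 1.25 0.   0.62] F [ 0.2 -0.   0.1] grip 0.0857
shift [-0.0028  0.001   0.1213] turn rad 0.0093
```

>>> send_rows(
  moves=[
    [-0.003,0.001,0,0.09],
    [0,0,0.02,0],
    [0,0,0.03,0],
    [0,0,0.03,0],
    [0,0,0.02,0],
    [0,0,0.015,0],
    [0,0,0.006,0],
    [0,0,0,0],
    [0,0,0,0],
  ],
)

```text
clock: 14.7
eef_pos: [0.5122, 0.2694, 0.0498]
tool_rot: [0.073, 0.997, 0.001, 0.001]
ft_force: [-0.5, -0.2, 0.3]
grip_width: 0.0851
```

```bash
python3 -c "
from h import *
togo(.5087,.2679,.046,81.7)
p,d=cams.camera('scene');cv2.imwrite('pics/s5.png',cv2.resize(p[100:260,270:480],(788,600)))"
```

```text
clk 14.7 tcp [0.5122 0.2694 0.0498] az_y 81.59 q [ 0.48  0.53 -0.06  0.98  0.    0.63] F [-0.5 -0.2  0.3] grip 0.0851
shift [ 0.0032 -0.002   0.0038] turn rad -0.0019
```

View pics/s5.png

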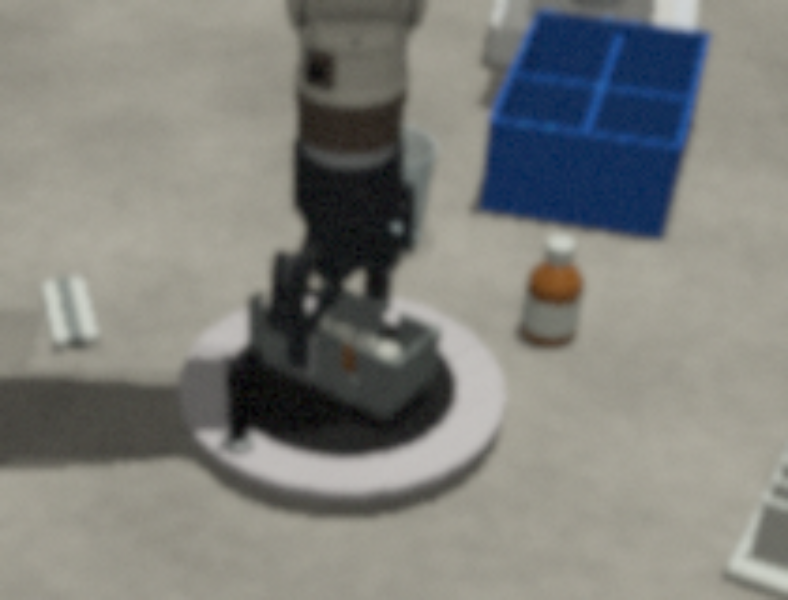

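>>> send_rows(
  moves=[
    [0.003,-0.002,0.004,0],
    [0,0,0,0],
  ],
)

```text
clock: 14.95
eef_pos: [0.5072, 0.2671, 0.0445]
tool_rot: [0.073, 0.997, -0.0, -0.0]
ft_force: [-0.1, -0.1, 0.5]
grip_width: 0.0856
```

>>> send_rows(
  moves=[
    [0,0,0,0],
    [0,0,0,0],
    [0,0,0,0],
    [0,0,0,0],
    [0,0,0,0],
    [0,0,0,0],
    [0,0,0,0],
    [0,0,0,0],
  ],
  claw=-1,
)

```text
clock: 15.75
eef_pos: [0.508, 0.2677, 0.0448]
tool_rot: [0.073, 0.997, 0.0, 0.0]
ft_force: [-1.5, 0.8, 5.7]
grip_width: 0.0556
```

```bash
python3 -c "
from h import *
togo(.5087,.2679,.046,81.7)
for n in ('scene','top'):
  p,d=cams.camera(n);cv2.imwrite('pics/%s6.png'%n,p[100:260,270:480] if n=='scene' else p);np.save('pics/%s6.npy'%n,d)
p=cv2.imread('pics/scene6.png');cv2.imwrite('pics/s6.png',cv2.resize(p,(788,600)))"
```

```text
clk 15.75 tcp [0.508  0.2677 0.0448] az_y 81.6 q [ 0.48  0.53 -0.08  0.96  0.    0.63] F [-1.5  0.8  5.7] grip 0.0556
shift [-0.0007  0.0003 -0.0012] turn rad -0.0018
```

View pics/s6.png

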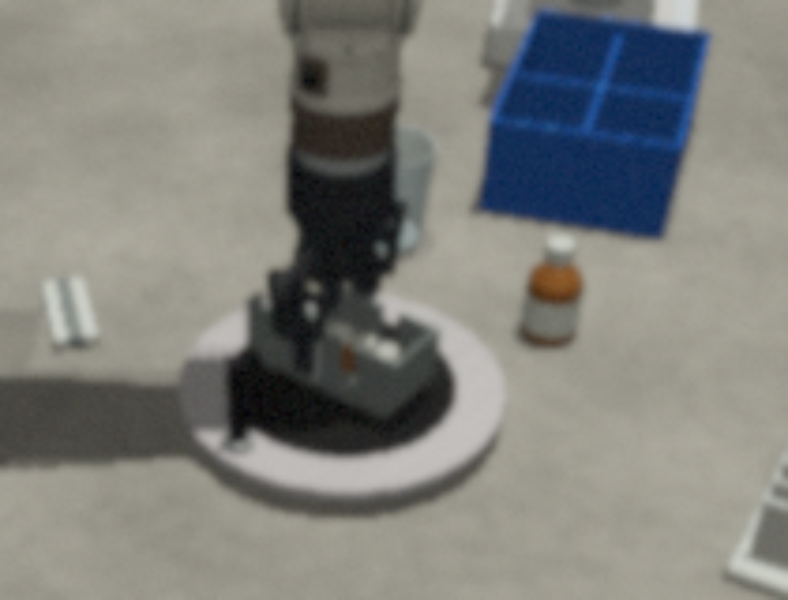

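The pads hold the tote's long wall at crop (305,335), between the slots, with an opening of 55.6 mm against the 56 mm width. I'll lift, then remeasure the base.

>>> send_rows(
  moves=[
    [0,0,-0.005,0],
    [0,0,-0.01,0],
    [0,0,-0.02,0],
    [0,0,-0.03,0],
    [0,0,-0.03,0],
    [0,0,-0.02,0],
    [0,0,-0.01,0],
    [0,0,0,0],
  ],
)

```text
clock: 16.65
eef_pos: [0.5084, 0.2676, 0.1707]
tool_rot: [0.073, 0.997, 0.001, 0.001]
ft_force: [0.6, -0.5, -2.9]
grip_width: 0.0555
```

Run:
```python
from meas import *
togo(.5087,.2679,.046,81.7)
Ds=[]
for k in range(3):
    p,d=cams.camera('top');Ds.append(d)
d=np.median(Ds,0).astype(np.float32)
cv2.imwrite('pics/t7.png',p);np.save('pics/t7.npy',d)
s,_=cams.camera('scene');cv2.imwrite('pics/s7.png',cv2.resize(s[100:260,270:480],(788,600)))
P=cloud('top',d);q=P
rect(P,p,415,450,200,275,.057,.075,"base rim")
rect(P,p,420,445,200,275,.036,.05,"boxes")
rect(P,p,380,410,200,275,.057,.075,"spare rim")
rect(P,p,364,462,158,175,.038,.054,"stop")
m=(P[...,2]>.059)&(P[...,2]<.073);m[:,:412]=0;m[:,452:]=0;m[:195]=0;m[280:]=0
r0=P[m][:,:2]*1000
for a in np.arange(1,9,.5):
    t=np.radians(a);R=np.array([[np.cos(t),np.sin(t)],[-np.sin(t),np.cos(t)]]);r=r0@R.T
    e=np.percentile(r,[1,99],axis=0);print(a,(e[1]-e[0]).round(1),(R.T@e.mean(0)).round(1))
```

```text
clk 16.65 tcp [0.5084 0.2676 0.1707] az_y 81.58 q [ 0.48  0.42  0.09  1.25 -0.    0.63] F [ 0.6 -0.5 -2.9] grip 0.0555
shift [0.     0.0002 0.1247] turn rad -0.0021
base rim 260 z [0.0581 0.0659 0.0691]
  rect [ 554.7 -264.5] [131.9  57.1] 5.4
boxes 628 z [0.0369 0.0442 0.0476]
  rect [ 554.5 -263.5] [132.4  55.1] 4.9
spare rim 248 z [0.0589 0.0661 0.0691]
  rect [ 546.3 -164.5] [131.7  56.9] 3.8
stop 532 z [0.0415 0.0461 0.0491]
  rect [ 726.6 -200.3] [ 16.3 209.6] 4.5
1.0 [131.8  64.1] [ 554.3 -264.1]
1.5 [131.6  63.1] [ 554.3 -264.1]
2.0 [131.5  62.1] [ 554.3 -264.1]
2.5 [131.4  61.1] [ 554.3 -264.2]
3.0 [131.4  60.1] [ 554.3 -264.2]
3.5 [131.4  59.1] [ 554.4 -264.2]
4.0 [131.3  58.2] [ 554.4 -264.2]
4.5 [131.3  57.4] [ 554.5 -264.2]
5.0 [131.   56.9] [ 554.4 -264.4]
5.5 [130.9  56.6] [ 554.4 -264.6]
6.0 [130.9  57. ] [ 554.3 -264.5]
6.5 [130.8  57.6] [ 554.2 -264.5]
7.0 [130.9  58.4] [ 554.2 -264.5]
7.5 [131.   59.2] [ 554.2 -264.4]
8.0 [131.3  60.1] [ 554.2 -264.3]
8.5 [131.7  61. ] [ 554.2 -264.2]
```

View pics/s7.png

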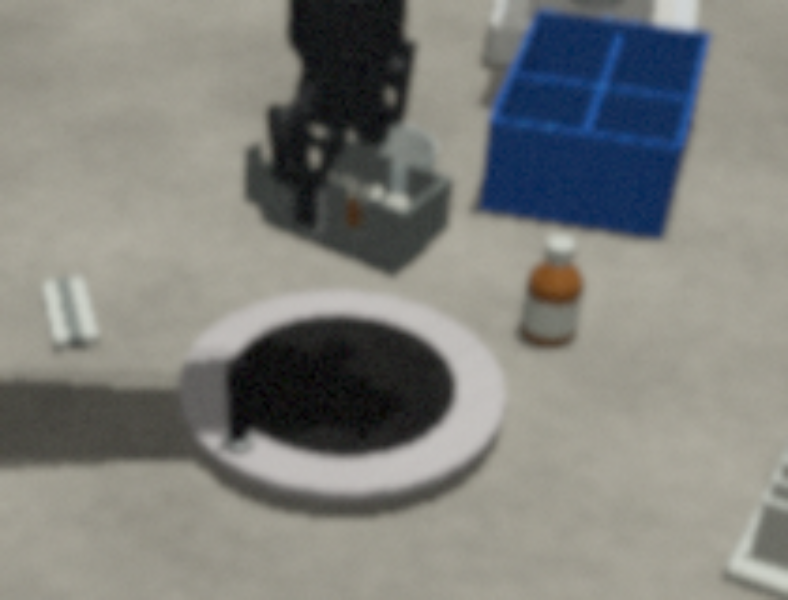

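Lifted cleanly: the tote is level at crop (345,200) and the wrist force is about 3 N down. Now the carry: turn first, then translate.

>>> send_rows(
  moves=[
    [0,0,0,-0.4],
    [0,0,0,-0.8],
    [0,0,0,-0.8],
    [0,0,0,-0.4],
    [0,0,0,0],
  ],
)

```text
clock: 17.35
eef_pos: [0.507, 0.267, 0.1678]
tool_rot: [-0.047, 0.999, -0.001, -0.001]
ft_force: [-0.6, 0.4, -2.6]
grip_width: 0.0558
```

```bash
python3 -c "
from h import *
togo(.5499,-.2648,.17,95.4)"
```

```text
clk 17.35 tcp [0.507  0.267  0.1678] az_y 95.33 q [ 0.48  0.42  0.09  1.25 -0.    0.39] F [-0.6  0.4 -2.6] grip 0.0558
shift [ 0.0067 -0.5335 -0.0016] turn rad -0.0012
```

>>> send_rows(
  moves=[
    [0,-0.01,0,0],
    [0,-0.02,0,0],
    [0,-0.03,0,0],
    [0,-0.03,0,0],
    [0,-0.03,0,0],
    [0,-0.03,0,0],
    [0,-0.03,0,0],
    [0,-0.03,0,0],
    [0.001,-0.03,0,0],
    [0.001,-0.03,0,0],
    [0.001,-0.03,0,0],
    [0.001,-0.03,0,0],
    [0.001,-0.03,0,0],
    [0.001,-0.03,0,0],
    [0,-0.03,0,0],
    [0,-0.03,0,0],
    [0,-0.03,0,0],
    [0,-0.03,0,0],
    [0,-0.015,0,0],
    [0,-0.008,0,0],
  ],
)

```text
clock: 19.35
eef_pos: [0.5507, -0.2654, 0.1687]
tool_rot: [-0.045, 0.999, 0.0, -0.0]
ft_force: [-0.4, -0.1, -1.7]
grip_width: 0.0552
```

>>> send_rows(
  moves=[
    [0,0,0,0],
    [0,0,0,0],
  ],
)

```text
clock: 19.55
eef_pos: [0.5511, -0.2629, 0.1691]
tool_rot: [-0.047, 0.999, 0.0, -0.0]
ft_force: [-0.3, 0.7, -2.9]
grip_width: 0.0554
```

Run:
```python
from meas import *
togo(.5499,-.2648,.085,95.4)
p,d=cams.camera('top');cv2.imwrite('pics/t8.png',p);np.save('pics/t8.npy',d)
s,_=cams.camera('scene');cv2.imwrite('pics/s8.png',cv2.resize(s[240:420,180:390],(700,600)))
cv2.imwrite('pics/t8c.png',cv2.resize(p[150:320,340:500],(565,600)))
togo(.5499,-.2648,.085,95.4)
```

```text
clk 19.55 tcp [ 0.5511 -0.2629  0.1691] az_y 95.37 q [-0.45  0.49  0.21  1.29  0.   -0.54] F [-0.3  0.7 -2.9] grip 0.0554
shift [ 0.0013 -0.0019  0.0841] turn rad -0.0004
clk 19.65 tcp [ 0.5513 -0.2626  0.1694] az_y 95.43 q [-0.44  0.49  0.21  1.29  0.   -0.54] F [ 0.4  0.  -2.1] grip 0.0552
shift [ 0.0016 -0.0021  0.0844] turn rad 0.0005
```

View pics/s8.png

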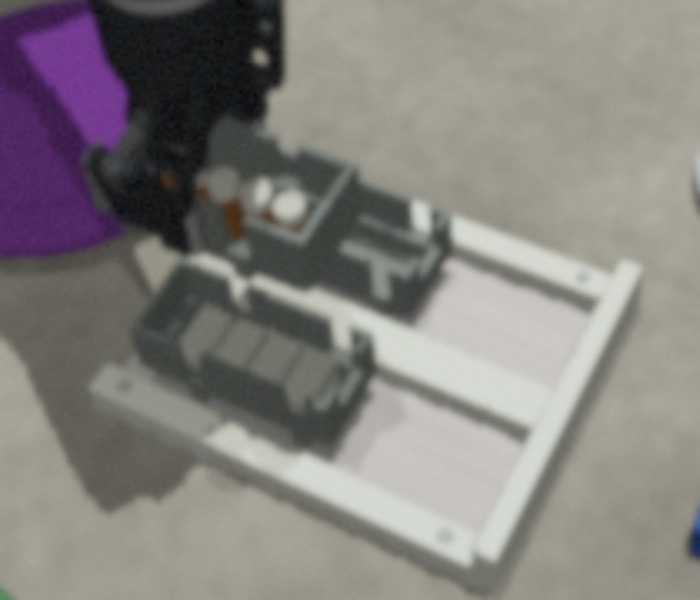

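View pics/t8c.png

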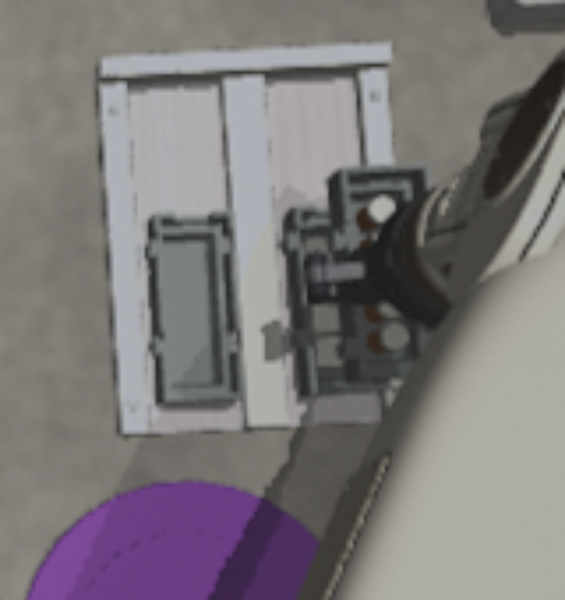

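The vial tote is held above the slide-box tote. Its apparent offset in the top view is parallax from its height. I'll check the tote's place in the grip from its far plain end.

Run:
```python
from meas import *
P=cloud('top',np.load('pics/t8.npy'))
m=(P[...,2]>.203)&(P[...,2]<.221);m[:195]=0;m[225:]=0;m[:,:430]=0;m[:,462:]=0
q=P[m];print(len(q),np.percentile(q[:,2],[10,50,90]))
t=np.radians(5.4);f=np.array([np.cos(t),np.sin(t)]);n=np.array([-f[1],f[0]])
r=q[:,:2]-[.5513,-.2626]
a=r@f;b=r@n
print("fwd",np.percentile(a,[1,50,97,99,100]).round(4),"lat",np.percentile(b[a>a.max()-.02],[0,2,98,100]).round(4))
```

```text
129 [0.20586322 0.21218357 0.21570728]
fwd [0.015  0.065  0.0701 0.0704 0.0707] lat [-0.0273 -0.0265  0.0282  0.0285]
```

The plain end is 70.4 mm ahead of the TCP, so the tote centre is +4.4 mm, laterally centred, with the rim at 0.212 m, as expected. Lowering to just above the rim.

>>> send_rows(
  moves=[
    [0.0015,-0.002,0,0],
    [0,0,0.02,0],
    [0,0,0.02,0],
    [0,0,0.02,0],
    [0,0,0.01,0],
    [0,0,0.005,0],
    [0,0,0,0],
    [0,0,0,0],
  ],
)

```text
clock: 20.45
eef_pos: [0.5507, -0.2662, 0.0953]
tool_rot: [-0.047, 0.999, -0.0, 0.001]
ft_force: [-0.1, 0.7, -2.3]
grip_width: 0.0557
```

Run:
```python
from meas import *
import time
from workcell import monitor
for k in range(3): togo(.5500,-.2649,.073,95.4)
```

```text
clk 20.45 tcp [ 0.5507 -0.2662  0.0953] az_y 95.35 q [-0.45  0.54  0.09  1.12  0.   -0.54] F [-0.1  0.7 -2.3] grip 0.0557
shift [0.0006 0.0014 0.0223] turn rad -0.0009
clk 20.45 tcp [ 0.5507 -0.2662  0.0953] az_y 95.35 q [-0.45  0.54  0.09  1.12  0.   -0.54] F [-0.1  0.7 -2.3] grip 0.0557
shift [0.0006 0.0014 0.0223] turn rad -0.0009
clk 20.45 tcp [ 0.5507 -0.2662  0.0953] az_y 95.35 q [-0.45  0.54  0.09  1.12  0.   -0.54] F [-0.1  0.7 -2.3] grip 0.0557
shift [0.0006 0.0014 0.0223] turn rad -0.0009
```

>>> send_rows(
  moves=[
    [0.0005,0.0012,0.006,0],
    [0,0,0,0],
    [0,0,0,0],
  ],
)

```text
clock: 20.75
eef_pos: [0.5493, -0.2648, 0.0884]
tool_rot: [-0.047, 0.999, 0.0, -0.0]
ft_force: [0.7, -0.4, -2.7]
grip_width: 0.0558
```

Run:
```python
from meas import *
togo(.5500,-.2649,.073,95.4)
s,d=cams.camera('scene');cv2.imwrite('pics/s9.png',cv2.resize(s[240:420,180:390],(700,600)))
togo(.5500,-.2649,.073,95.4)
p,d=cams.camera('top');np.save('pics/t9.npy',d)
togo(.5500,-.2649,.073,95.4)
P=cloud('top',d);z=P[...,2]
t=np.radians(5.4);f=np.array([np.cos(t),np.sin(t)]);n=np.array([-f[1],f[0]])
m=(z>.122)&(z<.142);m[:190]=0;m[225:]=0;m[:,:422]=0;m[:,462:]=0
r=P[m][:,:2]-[.5545,-.2644];a=r@f;b=r@n
print(len(a),"fwd rel base ctr",np.percentile(a,[97,99,100]).round(4),"lat",np.percentile(b[a>a.max()-.02],[0,2,98,100]).round(4))
```

```text
clk 20.75 tcp [ 0.5493 -0.2648  0.0884] az_y 95.34 q [-0.45  0.55  0.08  1.1   0.   -0.54] F [ 0.7 -0.4 -2.7] grip 0.0558
shift [-0.0006 -0.0002  0.0154] turn rad -0.001
clk 20.8 tcp [ 0.5495 -0.2649  0.0885] az_y 95.34 q [-0.45  0.55  0.08  1.1   0.   -0.54] F [ 0.8  0.2 -1.8] grip 0.0552
shift [-0.0005 -0.      0.0155] turn rad -0.0011
clk 20.85 tcp [ 0.5495 -0.2649  0.0885] az_y 95.34 q [-0.45  0.55  0.08  1.1  -0.   -0.54] F [ 0.   0.9 -2.5] grip 0.0555
shift [-0.0005 -0.      0.0155] turn rad -0.0011
111 fwd rel base ctr [0.0652 0.0654 0.0656] lat [-0.0278 -0.0277  0.0284  0.0286]
```

View pics/s9.png

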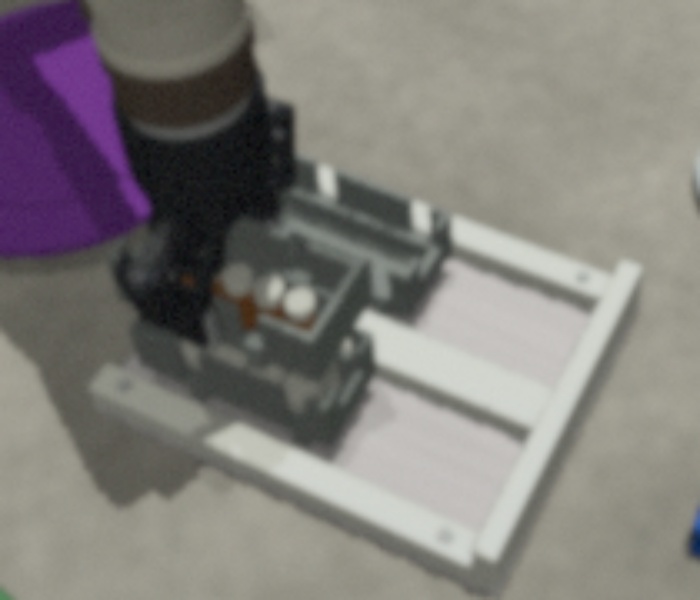

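The vial tote is centred over the slide-box tote, about 0.5 mm short endways and 0.3 mm off sideways. Lowering slowly.

>>> send_rows(
  moves=[
    [0,0,0.002,0],
    [0,0,0.003,0],
    [0,0,0.002,0],
    [0,0,0.002,0],
    [0,0,0.002,0],
    [0,0,0,0],
  ],
)

```text
clock: 21.45
eef_pos: [0.5491, -0.2647, 0.0768]
tool_rot: [-0.047, 0.999, 0.0, -0.0]
ft_force: [0.5, -0.6, -2.0]
grip_width: 0.0553
```

>>> send_rows(
  moves=[
    [0,0,0.001,0],
    [0,0,0.001,0],
    [0,0,0.001,0],
    [0,0,0,0],
  ],
)

```text
clock: 21.85
eef_pos: [0.5493, -0.2648, 0.0741]
tool_rot: [-0.047, 0.999, 0.0, -0.0]
ft_force: [0.5, -0.4, -2.7]
grip_width: 0.0552
```

>>> send_rows(
  moves=[
    [0,0,0.001,0],
    [0,0,0.0005,0],
    [0,0,0,0],
  ],
)

```text
clock: 22.15
eef_pos: [0.5495, -0.2649, 0.0729]
tool_rot: [-0.047, 0.999, -0.0, 0.0]
ft_force: [-0.6, -0.3, -3.1]
grip_width: 0.0555
```

Run:
```python
from meas import *
togo(.5500,-.2649,.073,95.4)
```

```text
clk 22.15 tcp [ 0.5495 -0.2649  0.0729] az_y 95.34 q [-0.45  0.56  0.06  1.07 -0.   -0.54] F [-0.6 -0.3 -3.1] grip 0.0555
shift [-0.0005 -0.0001 -0.0001] turn rad -0.001
```

>>> send_rows(
  moves=[
    [0,0,0.0007,0],
    [0,0,0,0],
  ],
)

```text
clock: 22.35
eef_pos: [0.5495, -0.2649, 0.0728]
tool_rot: [-0.047, 0.999, -0.0, 0.0]
ft_force: [-1.5, 1.2, 2.5]
grip_width: 0.055
```

>>> send_rows(
  moves=[
    [0,0,0.0007,0],
    [0,0,0,0],
  ],
)

```text
clock: 22.55
eef_pos: [0.5496, -0.2649, 0.0727]
tool_rot: [-0.047, 0.999, -0.0, 0.0]
ft_force: [-3.4, 1.3, 5.9]
grip_width: 0.0553
```

Seated: the force has moved about 8.6 N upward at the predicted height of 0.0727 m. I'll ease the load, then push along the lane still holding the tote.

>>> send_rows(
  moves=[
    [0,0,-0.0008,0],
    [0,0,0,0],
    [-0.002,0,0,0.03],
    [-0.004,0,0,0.03],
    [-0.004,0,0,0.03],
    [-0.004,0,0,0.03],
    [-0.004,0,0,0.03],
    [0,0,0,0],
  ],
)

```text
clock: 23.35
eef_pos: [0.5654, -0.264, 0.0728]
tool_rot: [-0.039, 0.999, -0.001, -0.002]
ft_force: [-7.7, -0.6, 7.6]
grip_width: 0.0553
```

Run:
```python
from meas import *
t=np.radians(4.4)
togo(.5496+.05*np.cos(t),-.2649+.05*np.sin(t),.073,94.4)
s,d=cams.camera('scene');cv2.imwrite('pics/s10.png',cv2.resize(s[240:420,180:390],(700,600)))
```

```text
clk 23.35 tcp [ 0.5654 -0.264   0.0728] az_y 94.42 q [-0.44  0.59  0.11  1.1  -0.   -0.51] F [-7.7 -0.6  7.6] grip 0.0553
shift [-0.0342  0.0003 -0.0003] turn rad 0.0003
```

View pics/s10.png

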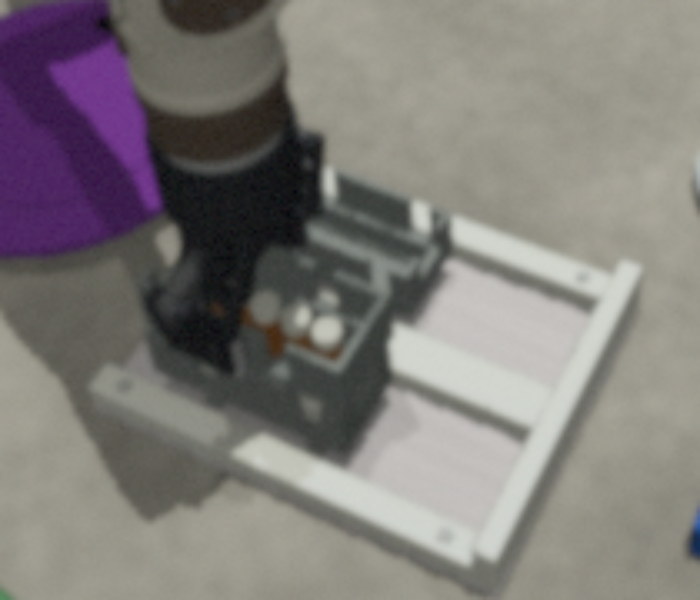

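The stack is moving as one, with the base edge at crop (340,440) under the upper tote. Continuing with a slight ease upward.

>>> send_rows(
  moves=[
    [-0.003,0,-0.0008,0],
    [-0.005,0,0,0],
    [-0.005,0,0,0],
    [-0.005,0,0,0],
    [-0.005,0,0,0],
    [-0.005,0,0,0],
    [-0.005,0,0,0],
    [-0.003,0,0,0],
    [0,0,0,0],
  ],
)

```text
clock: 24.3
eef_pos: [0.6017, -0.2611, 0.0729]
tool_rot: [-0.039, 0.999, -0.0, -0.002]
ft_force: [-5.3, -0.3, 4.2]
grip_width: 0.0557
```

Run:
```python
from meas import *
t=np.radians(4.4)
togo(.5496+.1*np.cos(t),-.2649+.1*np.sin(t),.073,94.4)
```

```text
clk 24.3 tcp [ 0.6017 -0.2611  0.0729] az_y 94.43 q [-0.41  0.65  0.22  1.14 -0.   -0.49] F [-5.3 -0.3  4.2] grip 0.0557
shift [-0.0478  0.0002 -0.0003] turn rad 0.0005
```

>>> send_rows(
  moves=[
    [-0.003,0,-0.0003,0],
    [-0.005,0,0,0],
    [-0.005,0,0,0],
    [-0.005,0,0,0],
    [-0.005,0,0,0],
    [-0.005,0,0,0],
    [-0.004,0,0,0],
    [-0.003,0,0,0],
    [0,0,0,0],
  ],
)

```text
clock: 25.2
eef_pos: [0.6368, -0.2583, 0.0729]
tool_rot: [-0.039, 0.999, -0.0, -0.002]
ft_force: [-5.4, -0.3, 2.5]
grip_width: 0.0556
```

Run:
```python
from meas import *
t=np.radians(4.4)
togo(.5496+.1*np.cos(t),-.2649+.1*np.sin(t),.073,94.4)
s,d=cams.camera('scene');cv2.imwrite('pics/s11.png',cv2.resize(s[240:420,180:390],(700,600)))
```

```text
clk 25.2 tcp [ 0.6368 -0.2583  0.0729] az_y 94.44 q [-0.38  0.71  0.33  1.2  -0.   -0.46] F [-5.4 -0.3  2.5] grip 0.0556
shift [-0.0126  0.0001 -0.0001] turn rad 0.0007
```

View pics/s11.png

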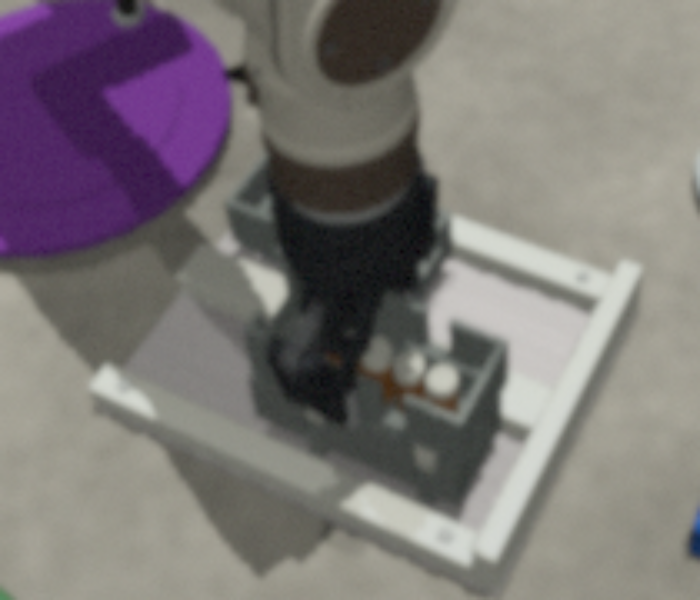

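There is still a gap of about 15 mm between the base and the stop near crop (480,490). Creeping in while watching the force.

>>> send_rows(
  moves=[
    [-0.002,0,0,0],
    [-0.003,0,0,0],
    [-0.003,0,0,0],
    [-0.002,0,0,0],
    [-0.001,0,0,0],
    [0,0,0,0],
  ],
)

```text
clock: 25.85
eef_pos: [0.6474, -0.2574, 0.073]
tool_rot: [-0.039, 0.999, -0.0, -0.002]
ft_force: [-6.7, -1.2, 3.7]
grip_width: 0.0553
```

>>> send_rows(
  moves=[
    [-0.001,0,0,0],
    [-0.001,0,0,0],
    [0,0,0,0],
  ],
)

```text
clock: 26.15
eef_pos: [0.6493, -0.2573, 0.0729]
tool_rot: [-0.039, 0.999, -0.0, -0.002]
ft_force: [-6.2, -0.3, 3.9]
grip_width: 0.0554
```

Run:
```python
from meas import *
t=np.radians(4.4)
togo(.5496+.105*np.cos(t),-.2649+.105*np.sin(t),.073,94.4)
```

```text
clk 26.15 tcp [ 0.6493 -0.2573  0.0729] az_y 94.43 q [-0.38  0.73  0.38  1.22 -0.   -0.45] F [-6.2 -0.3  3.9] grip 0.0554
shift [-0.005   0.     -0.0001] turn rad 0.0005
```

>>> send_rows(
  moves=[
    [-0.001,0,0,0],
    [-0.001,0,0,0],
    [0,0,0,0],
  ],
)

```text
clock: 26.45
eef_pos: [0.6513, -0.2571, 0.073]
tool_rot: [-0.039, 0.999, -0.0, -0.002]
ft_force: [-5.9, -0.5, 4.4]
grip_width: 0.0553
```

>>> send_rows(
  moves=[
    [-0.001,0,0,0],
    [-0.001,0,0,0],
    [0,0,0,0],
  ],
)

```text
clock: 26.75
eef_pos: [0.6533, -0.257, 0.0729]
tool_rot: [-0.039, 0.999, -0.0, -0.002]
ft_force: [-5.5, -0.6, 4.0]
grip_width: 0.0556
```

>>> send_rows(
  moves=[
    [-0.001,0,0,0],
    [-0.001,0,0,0],
    [0,0,0,0],
  ],
)

```text
clock: 27.05
eef_pos: [0.6553, -0.2568, 0.0729]
tool_rot: [-0.039, 0.999, -0.0, -0.002]
ft_force: [-5.6, -0.4, 3.5]
grip_width: 0.0553
```

>>> send_rows(
  moves=[
    [-0.001,0,0,0],
    [0,0,0,0],
  ],
)

```text
clock: 27.25
eef_pos: [0.6562, -0.2568, 0.0729]
tool_rot: [-0.039, 0.999, -0.0, -0.002]
ft_force: [-5.9, -0.6, 3.1]
grip_width: 0.0557
```

Run:
```python
from meas import *
t=np.radians(4.4)
togo(.5496+.105*np.cos(t),-.2649+.105*np.sin(t),.073,94.4)
s,d=cams.camera('scene');cv2.imwrite('pics/s12.png',cv2.resize(s[300:430,230:390],(738,600),interpolation=cv2.INTER_CUBIC))
```

```text
clk 27.25 tcp [ 0.6562 -0.2568  0.0729] az_y 94.43 q [-0.37  0.75  0.4   1.23 -0.   -0.45] F [-5.9 -0.6  3.1] grip 0.0557
shift [ 0.0019  0.0001 -0.0001] turn rad 0.0005
```

View pics/s12.png

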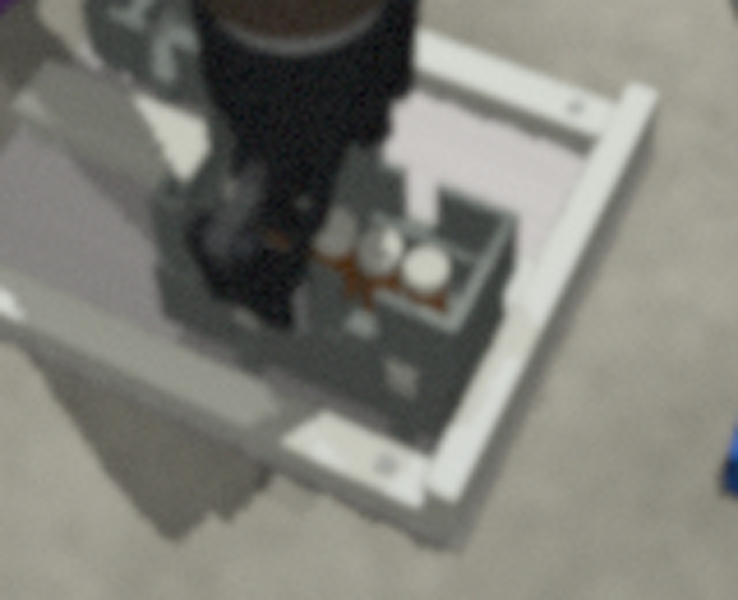

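The base's corner is nearly at the stop (crop (435,430)) with no contact rise in force yet. Continuing in 1 mm steps.

>>> send_rows(
  moves=[
    [-0.001,0,0,0],
    [0,0,0,0],
  ],
)

```text
clock: 27.5
eef_pos: [0.6572, -0.2567, 0.073]
tool_rot: [-0.039, 0.999, -0.0, -0.002]
ft_force: [-5.8, -0.5, 4.8]
grip_width: 0.0555
```

>>> send_rows(
  moves=[
    [-0.001,0,0,0],
    [0,0,0,0],
  ],
)

```text
clock: 27.7
eef_pos: [0.6577, -0.2566, 0.073]
tool_rot: [-0.038, 0.999, -0.0, -0.002]
ft_force: [-8.1, 0.8, 4.5]
grip_width: 0.0555
```

>>> send_rows(
  moves=[
    [-0.001,0,0,0],
    [0,0,0,0],
  ],
)

```text
clock: 27.9
eef_pos: [0.6579, -0.2566, 0.0731]
tool_rot: [-0.038, 0.999, -0.0, -0.003]
ft_force: [-9.3, -0.8, 6.2]
grip_width: 0.0559
```

>>> send_rows(
  moves=[
    [-0.001,0,0,0],
    [-0.001,0,0,0],
    [0,0,0,0],
    [0,0,0,0],
  ],
)

```text
clock: 28.3
eef_pos: [0.6582, -0.2565, 0.0731]
tool_rot: [-0.038, 0.999, 0.0, -0.005]
ft_force: [-13.2, -0.9, 8.6]
grip_width: 0.0555
```

Run:
```python
from meas import *
t=np.radians(4.4)
togo(.5496+.105*np.cos(t),-.2649+.105*np.sin(t),.073,94.4)
s,d=cams.camera('scene');cv2.imwrite('pics/s13.png',cv2.resize(s[300:430,230:390],(738,600),interpolation=cv2.INTER_CUBIC))
```

```text
clk 28.3 tcp [ 0.6582 -0.2565  0.0731] az_y 94.36 q [-0.37  0.75  0.42  1.24 -0.   -0.45] F [-13.2  -0.9   8.6] grip 0.0555
shift [ 0.0039 -0.0001  0.0002] turn rad -0.0007
```

View pics/s13.png

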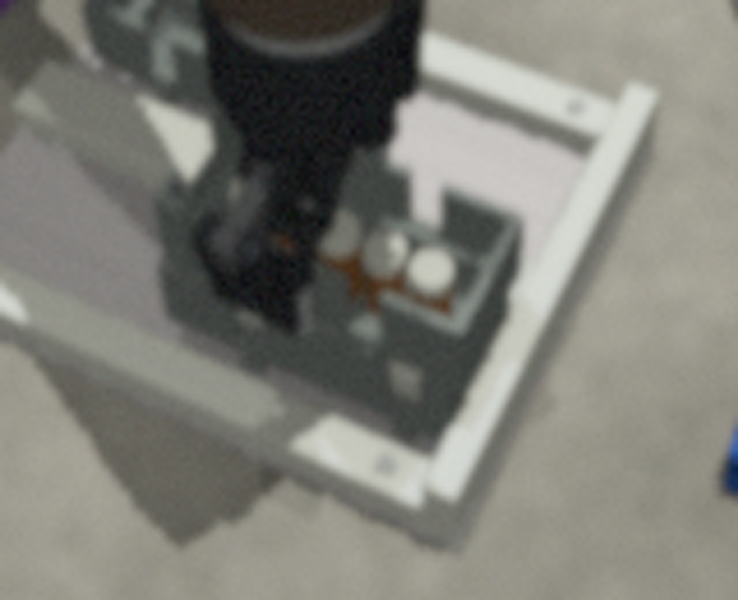

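Force rose to 13 N with no further motion, so the base is against the stop. I'll ease the push before opening.

>>> send_rows(
  moves=[
    [0.001,0,0,0],
    [0.001,0,-0.0005,0],
    [0.0005,0,0,0],
    [0,0,0,0],
  ],
)

```text
clock: 28.75
eef_pos: [0.658, -0.2566, 0.073]
tool_rot: [-0.038, 0.999, -0.0, -0.003]
ft_force: [-7.6, -0.7, 2.8]
grip_width: 0.0557
```

>>> send_rows(
  moves=[
    [0.001,0,0,0],
    [0.001,0,0,0],
    [0,0,0,0],
  ],
)

```text
clock: 29.05
eef_pos: [0.6577, -0.2566, 0.073]
tool_rot: [-0.039, 0.999, -0.0, -0.001]
ft_force: [-3.9, -1.2, -0.7]
grip_width: 0.0555
```

>>> send_rows(
  moves=[
    [0,0,0,0],
    [0,0,0,0],
    [0,0,0,0],
    [0,0,0,0],
    [0,0,0,0],
    [0,0,0,0],
  ],
  claw=1,
)

```text
clock: 29.65
eef_pos: [0.6588, -0.2561, 0.0739]
tool_rot: [-0.039, 0.999, -0.0, 0.0]
ft_force: [0.8, 0.0, 0.3]
grip_width: 0.0856
```

Run:
```python
from meas import *
togo(.658,-.2566,.073,94.4)
s,d=cams.camera('scene');cv2.imwrite('pics/s14.png',cv2.resize(s[300:430,230:390],(738,600),interpolation=cv2.INTER_CUBIC))
```

```text
clk 29.65 tcp [ 0.6588 -0.2561  0.0739] az_y 94.49 q [-0.37  0.75  0.41  1.23  0.   -0.45] F [0.8 0.  0.3] grip 0.0856
shift [ 0.0008 -0.0005  0.0009] turn rad 0.0016
```

View pics/s14.png

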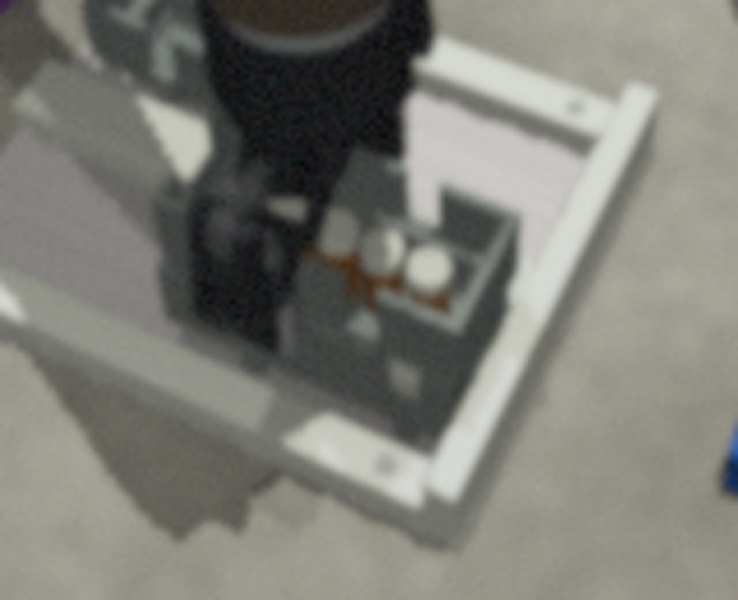

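Released, the stack still stands, and the fingers at (240,270) are clear of the walls. Lifting away.

>>> send_rows(
  moves=[
    [0,0,-0.005,0],
    [0,0,-0.01,0],
    [0,0,-0.02,0],
    [0,0,-0.03,0],
    [0,0,-0.03,0],
    [0,0,-0.03,0],
    [0.02,0.01,0,0],
    [0.03,0.03,0,0],
    [0.03,0.04,0,0],
    [0.03,0.04,0,0],
    [0.03,0.04,0,0],
    [0.03,0.04,0,0],
    [0.03,0.04,0,0],
    [0.02,0.03,0,0],
    [0,0,0,0],
  ],
)

```text
clock: 31.2
eef_pos: [0.4154, -0.0017, 0.2001]
tool_rot: [-0.041, 0.999, 0.0, 0.0]
ft_force: [-0.0, -0.2, -0.2]
grip_width: 0.0856
```

Run:
```python
from meas import *
togo(.658,-.2566,.073,94.4)
Ds=[]
for k in range(3):
    p,d=cams.camera('top');Ds.append(d)
d=np.median(Ds,0).astype(np.float32)
cv2.imwrite('pics/t15.png',p);np.save('pics/t15.npy',d)
s,_=cams.camera('scene');cv2.imwrite('pics/s15.png',s)
P=cloud('top',d)
rect(P,p,412,460,150,260,.107,.125,"upper rim")
rect(P,p,364,462,150,175,.038,.054,"stop")
rect(P,p,380,410,200,275,.057,.075,"spare rim")
m=(P[...,2]>.109)&(P[...,2]<.123);m[:,:405]=0;m[:,465:]=0;m[:150]=0;m[260:]=0
f=np.array([np.cos(np.radians(4.4)),np.sin(np.radians(4.4))]);n=np.array([-f[1],f[0]])
r=P[m][:,:2]-[.7183,-.2009]
print("upper in stop frame fwd",np.percentile(r@f,[1,99]).round(4),"lat",np.percentile(r@n,[1,99]).round(4))
cc=np.hstack([cv2.resize(p[145:275,360:470],(400,473),interpolation=cv2.INTER_CUBIC),cv2.resize(s[300:430,230:390],(400,473),interpolation=cv2.INTER_CUBIC)])
cv2.imwrite('pics/c15.png',cc)
```

```text
clk 31.2 tcp [ 0.4154 -0.0017  0.2001] az_y 94.73 q [-0.    0.09 -0.26  1.22  0.   -0.09] F [-0.  -0.2 -0.2] grip 0.0856
shift [-0.2207 -0.2741  0.127 ] turn rad 0.0058
upper rim 309 z [0.1087 0.1157 0.1192]
  rect [ 661.6 -256.3] [132.1  57.7] 4.7
stop 360 z [0.0411 0.0462 0.0493]
  rect [ 720.3 -200.8] [ 29.3 209.1] 4.0
spare rim 248 z [0.06   0.0662 0.0692]
  rect [ 546.2 -164.3] [131.2  56.7] 3.6
upper in stop frame fwd [-0.1267  0.005 ] lat [-0.079  -0.0225]
```

View pics/c15.png

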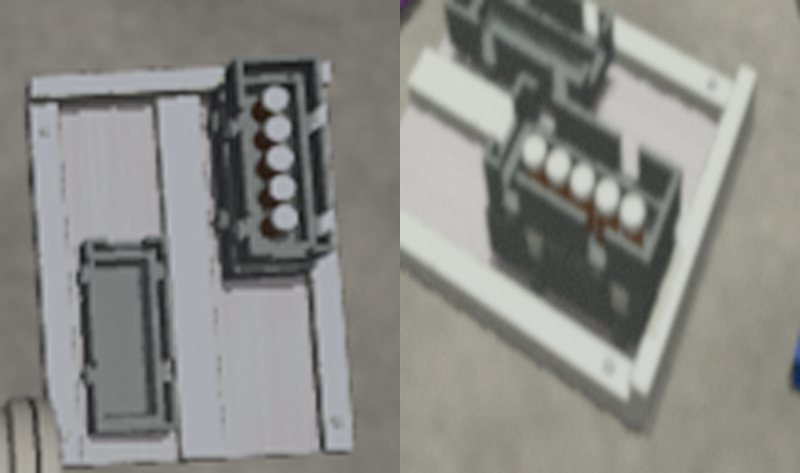

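View pics/t15.png

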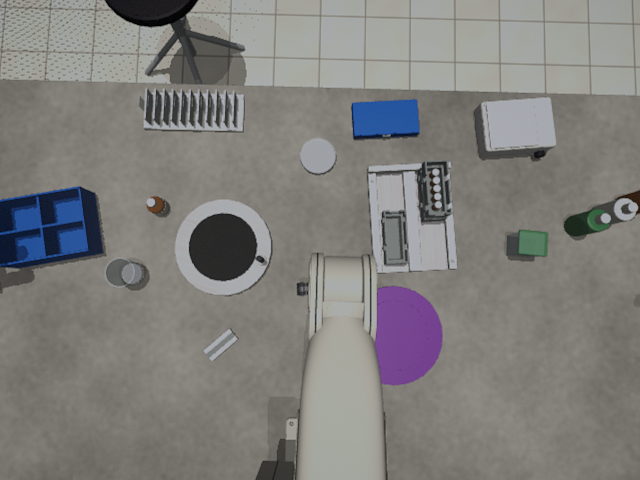

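Run:
```python
from meas import *
P=cloud('top',np.load('pics/t15.npy'))
f=np.array([np.cos(np.radians(4.4)),np.sin(np.radians(4.4))]);n=np.array([-f[1],f[0]])
for nm,o in (("now",P),("before",cloud('top',np.load('pics/t7.npy')))):
    r=o[...,:2]-[.7183,-.2009];a=r@f;b=r@n
    m=(o[...,2]>.056)&(o[...,2]<.074)&(b>-.085)&(b<-.015)&(a<-.09)&(a>-.26)
    print(nm,m.sum(),"rear edge",np.percentile(a[m],[0,1,5]).round(4),"lat",np.percentile(b[m],[1,99]).round(4))
# stop near face
    m=(o[...,2]>.04)&(o[...,2]<.053)&(b>.0)&(b<.09)&(abs(a)<.04)
    print(" stop a range",np.percentile(a[m],[1,99]).round(4))
```

```text
now 147 rear edge [-0.1319 -0.1315 -0.131 ] lat [-0.0769 -0.0224]
 stop a range [0.0008 0.0161]
before 279 rear edge [-0.234  -0.2339 -0.233 ] lat [-0.0793 -0.0218]
 stop a range [0.0006 0.016 ]
```

The base's rear edge is at -131.7 mm, so its notched end is at the stop face (about +0.3 mm). The upper tote is about 5 mm forward of it, within the 10 mm limit. The turntable sits at about 2.84 rad and nothing else has moved. Handing in.

```bash
python3 -c "
from workcell import order
print(order.job_done())"
```

```text
the job is handed in; nothing more can be done
None
```

I handed the job in at about 31 s, and my checks show all three steps met; the hand-in itself reports no verdict.

- **Turntable:** I turned it counter-clockwise by its post, held in a loose grip, to about +2.84 rad. The vial tote stayed on it, centred within about 2 mm.
- **Stacking:** I lifted the vial tote to the dock and lowered it onto the slide-box tote until the wrist force rose by about 9 N. Its rim measured 0.116 m, which is the stacked height. Its notched end faces the robot, opposite the lower tote's.
- **Pushing home:** I pushed the stack along the lane until the force rose with no further motion, then eased off, opened the gripper and moved clear. The lower tote's notched end measured within about 1 mm of the stop.
- **Other things:** The empty tote measured within about 0.3 mm of where it started, and the other bystanders look unmoved in the last picture. The gripper was clear of everything, with near-zero wrist force.

**One disagreement:** the vial tote measured about 5 mm forward of the lower one. That is a little more than the stated 4 mm of play, but within the 10 mm limit and my measuring error of about 1–2 mm.

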